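# Open the edge sander for a belt change

### The arm

A 6-joint arm with a two-finger parallel gripper is mounted at the origin on the work surface. World frame = base frame: x ahead of the robot, y to its left, z up, the work surface at z = 0. Lengths are in m, angles in degrees, forces in N, time in s.
With the tool pointing down it reaches from about 0.375 to 0.925 m from the base axis. Payload 5.7 kg.
Tool frame: the origin (TCP) lies between the finger pads; the fingertips stand 25 mm ahead of it and the grasp point (between the pads) lies 6 mm ahead of it; z points along the fingers, y is the line along which they close (so a half turn about z gives the same grasp; the last joint's range is limited). The gripper opens to 85 mm and grips with 20 to 120 N. Pads are 22 mm wide; open, the fingers measure 114 mm over their backs; the gripper's body (76 mm by 85 mm) begins 54 mm behind the grasp point. The pads swing forward as they close: fully open they stand 13 mm farther back than shut.
Start: joints at [70.296, 20.558, 86.54, -0, 72.909, -6.595], TCP at [0.136, 0.584, 0.256] pointing down, gripper open.
Joint ranges: [-170.27, 170.27], [-57.76, 135], [12.27, 136.19], [-55.21, 235.2], [11.17, 155.16], [-170.74, 170.74]. Speed limits (degrees/s): [136.94, 136.94, 180, 180, 180, 180].

### API

Orientations are given as a 3x3 rotation matrix whose columns are the frame's x, y, z axes.
In Python, from rig import bot gives the robot as it stands.
- The arm moves only by the tool servo_tool, never from a script. Its argument "plan" is a list of rows, each a list of 3 entries, a list of its own where there are three numbers: the shift along the tool's x, y, z in units of 30 mm (1.0 is 30 mm), then the turn about the tool's z in units of 6 degrees (1.0 is 6 degrees), then the closure, from -1 (fully open) to 1 (shut). In form: [[[tx, ty, tz], turn, jaw], ...]. A call has 1 to 20 rows; each row shifts and turns the commanded pose from where the row before left it, along the tool's axes as they then stand; what a row does not reach is not made up. A row lasts 1/8 s, in which the tool goes at most 62.5 mm and 10.7 degrees, less where a joint would pass 70% of its speed; a pose out of reach is approached as far as the arm can. A call is refused whole if a number of a shift passes 1 or a number of a turn 1, either way. A call with a gripper value outside its range is refused whole. The fingers move at their own pace and stop on an object; the grip force is fixed at half the most. Time passes only in rows, so rows that do not move let the fingers close. It gives the time, the measured TCP pose, the force, the opening and the grip force at its end, in the units of the state.
- bot.state(): the state, without advancing time (a new reading comes with each control period).
- bot.camera(name): name is "scene" or "side" or "wrist"; returns a dict with "img" (480x640x3 uint8, blue, green, red), "range_z" (480x640 float32, m along the optical axis (not along the pixel's ray), 0 where there is no reading), "fov_y" (degrees; the focal length in pixels is half the picture's height over the tangent of half this angle, whatever the lens; pixels are square), "cx", "cy" (the principal point, pixels), "R" (3x3) and "t" (3): a world point X has camera coordinates R X + t. Camera axes: x right, y down, z forward; pixel columns grow to the right and rows downward; lengths in m; the calibration is good to about 2 mm. The wrist camera is an equidistant fisheye: a pixel r from the principal point sees the ray r / f radians off the axis. A picture is of the moment at which its call begins.
- bot.job_done(): hands the job in; it is judged then, once.
The state is a dict: "time": time; "qpos": joint angles; "joint_vel": joint speeds; "tau": joint torques, N m; "position": TCP position; "ee_rot": TCP orientation; "contact_force": force on the tool from outside, world axes, zero at the start; "ft_torque": the same for the moment, N m; "grip_width": finger opening in m; "grip_force": force on a finger pad.
Only numpy, scipy, OpenCV 4.12 (cv2) and the standard library are available. Lean on these libraries where they do the work, as an engineer would, in place of code of your own. Each camera call takes 0.05 s, during which the arm holds its last target. There are 200 camera calls.

### The job

Hold the bench's edge sander open for a new belt: first slide the loose wooden platen block along the bench, without lifting or tipping it, onto its yellow-marked spot flat against the green spine. Then push the red post of the sprung yellow tensioner arm towards the spine, past the ratchet click and on as far as it goes, and finish while still holding it there with the gripper. Leave the brush, jar and glue bottle where they are.

Things in the scene. Friction and masses are not known exactly. Their poses are not given: they have to be found in the camera images.
- sander: Edge sander let into the bench, fixed; place and yaw vary. Origin on the bench surface. In its axes (x away from the robot at yaw 0, y left; mm): green spine wall 22 x 150 x 50 high centred at (56, 0), flat front face at x = 45; fixed black drive drum at (31, -155), radius 34, 103 tall; green stop post 30 tall at (66, 98). Its dark steel plate is flush with the bench: things slide over it.
- spot (a point): Centre of the yellow-marked spot on the bench surface, at (22.5, 0) mm in the sander's axes; its axes are the sander's. The block sits right when its origin is here and its rear long face touches the spine. Yellow strips mark the spot's left, right and front edges.
- block: Loose wooden platen block, 45 (x) x 120 (y, long side) x 60 mm high, about 0.3 kg (varies). Origin at the centre of its underside. Its -x long face is black and faces the robot side. Starts 100 to 145 mm short of the spot on the robot's side, up to 30 mm off sideways and turned up to 0.3 rad from the sander's axes.
- tensioner (a joint): Swing of the yellow arm about its vertical pivot, rad: 0 sprung fully out (start), 0.62 fully back on its stop; grows counter-clockwise seen from above, post moving towards the spine (sander -y). Spring: 4 N at the post at 0, 13 N at 0.62; a ratchet tooth adds up to 3 N from 0.1 to 0.4, where the pawl clicks. Let go after that, it returns to about 0.4, caught by the pawl.
- post_top (a point): Centre of the top of the red push post at the arm's free end: upright, round, 18 mm diameter, z 95 to 145 mm, standing on the black idler drum (radius 28, z 30 to 95 mm). It swings 125 mm from the arm's pivot, which is at (155, 155) mm in the sander's axes, from (36, 192) to (37, 116). Push its outer side (sander +y) above the drum, or pinch it.
- pawl (a joint): Slide of the blue ratchet pawl behind the pivot, m: 0 = home; it is pushed out about 7 mm by the tooth and snaps back to 0 at the click.
- brush: Bystander: flat bench brush, 200 mm long, 42 mm wide, 20 mm high, lying on the robot's side of the drive drum with its bristles towards the robot and its wooden handle towards the drum. Origin at the middle of its underside. Leave alone.
- glue: Bystander: yellow glue bottle, 52 mm diameter, 130 mm tall, standing behind the spine. Origin at the centre of its underside. Leave alone.
- jar: Bystander: small screw jar, 52 mm diameter, 60 mm tall, standing on the robot's side of the idler drum. Origin at the centre of its underside. Leave alone.
Mind the look-alikes: they are no part of the job. What is shaped like the block but pink or purple is not meant.

How it is judged:
By the outcome, as a careful person would: the job done as asked, in the order asked, and still so for the second after the job is handed in, while the arm keeps its last pose, push and grip.
It also fails if it takes over 48 s, if anything falls off the work surface, if the arm or the gripper's body presses on something with over 40 N, if the wrist force passes 120 N, or if a joint passes its speed limit or range.

## Working session

There is one attempt and no reset: what is moved stays moved. The work goes in short steps, Python scripts to look and compute and a tool call to move; the robot and the scene stay as the last step left them, time stands still between calls to the robot, and variables do not carry over. Pictures are saved under pics/ and viewed, at most 10 in all, crops included, and the job is handed in when it is done.

Besides the shell and the picture viewer there is one more tool, called after "Request:" as a command line: name --argument value ..., lists and objects as JSON in quotes. servo_tool: Moves the arm, as the interface text tells. Its arguments: {"type":"object","properties":{"plan":{"type":"array","items":{"type":"array"}}},"required":["plan"]}

```bash
ls; mkdir -p pics
cat > h.py <<'E'
import numpy as np, cv2
from rig import bot
def f(c): return 240/np.tan(np.radians(c["fov_y"]/2))
def pts(c):
    h,w=c["range_z"].shape; v,u=np.mgrid[:h,:w]; z=c["range_z"]
    P=np.stack([(u-c["cx"])/f(c)*z,(v-c["cy"])/f(c)*z,z],-1)
    return (P-c["t"])@c["R"]   # R^T (P-t)
E
python3 - <<'E'
from h import *
for n in("scene","side"):
    c=bot.camera(n); cv2.imwrite(f"pics/{n}0.png",c["img"]); np.savez(f"/tmp/{n}0.npz",**c)
    print(n,c["fov_y"],-c["R"].T@c["t"])
s=bot.state();print(s)
E
```

```text
pics
scene 52.45831970403601 [1.17153423 0.32803228 0.75203626]
side 45.81326234998784 [-0.0030647  -0.61521479  0.58255623]
{'time': 0.1, 'qpos': array([ 7.02959433e+01,  2.05946240e+01,  8.65922960e+01,  1.31715041e-03,
        7.29103101e+01, -6.59523341e+00]), 'joint_vel': array([-0.13163103, -0.07492459, -0.20408545, -0.03062124, -0.01550606,
       -0.01548652]), 'tau': array([-2.30655337e-05, -5.28644443e+01, -2.79351085e+01, -1.23537353e-05,
        5.08860801e-03, -3.03706815e-05]), 'position': array([0.13589043, 0.58381811, 0.2555324 ]), 'ee_rot': array([[-9.73939452e-01,  2.26807391e-01, -5.92845729e-04],
       [ 2.26808062e-01,  9.73938178e-01, -1.59021243e-03],
       [ 2.16723156e-04, -1.68323282e-03, -9.99998560e-01]]), 'contact_force': array([ 0.12114548, -0.43704483, -0.06848259]), 'ft_torque': array([ 0.02393368, -0.02447489, -0.01240651]), 'grip_force': 0.0, 'grip_width': 0.08546942412006032}
```

View pics/scene0.png

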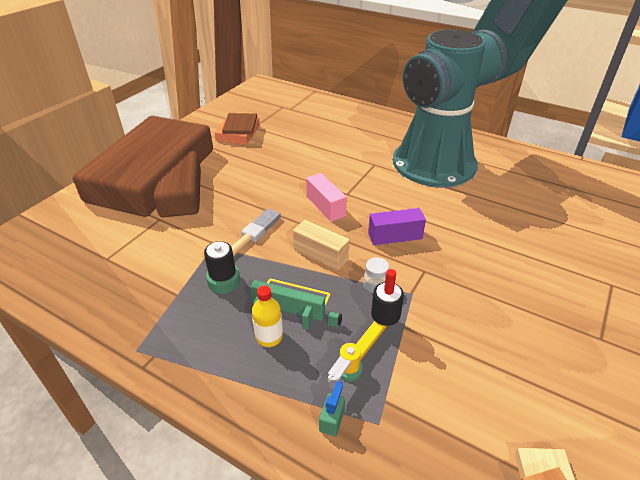

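View pics/side0.png

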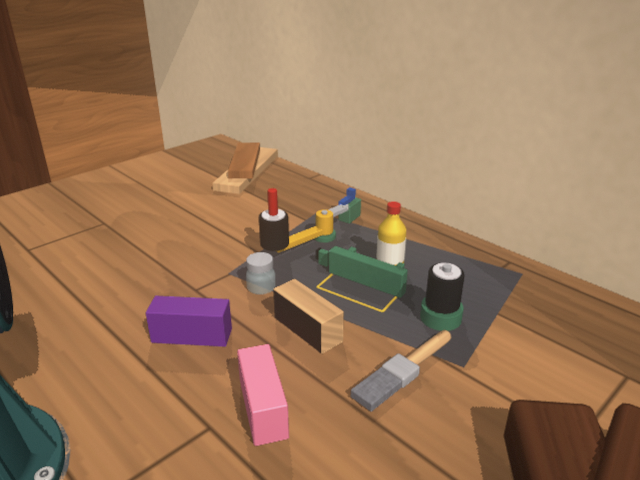

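The scene view shows the block at about (322,243), the spine at (298,298), the red post at (390,280), the jar at (377,272) and the brush at (258,230). The side view shows the block at (308,313), the spine at (367,270), the post at (272,203) and the yellow spot at (357,292). Next I measure each one from heights and colours.

```bash
cat > m.py <<'E'
from h import *
def rect(P,m):
    r=cv2.minAreaRect(P[m][:,:2].astype(np.float32)*1000); b=cv2.boxPoints(r)
    e=[b[1]-b[0],b[2]-b[1]]; L=max(e,key=np.linalg.norm)
    return np.round(r[0],1),np.round(r[1],1),round(float(np.degrees(np.arctan2(L[1],L[0])))%180,2),int(m.sum())
def blob(m,u,v):
    n,l=cv2.connectedComponents(m.astype(np.uint8)); return l==l[v,u] if l[v,u] else max((l==i for i in range(1,n)),key=lambda a:a.sum())
def measure(n,c):
    P=pts(c); hsv=cv2.cvtColor(c["img"],cv2.COLOR_BGR2HSV); H,S,V=cv2.split(hsv); z=P[...,2]
    px={"scene":dict(block=(322,240),spine=(300,298),post=(391,272),jar=(377,265),drum=(218,248)),"side":dict(block=(312,303),spine=(368,258),post=(272,191),jar=(260,260),drum=(446,268))}[n]
    g=(H>60)&(H<90)&(S>80)
    print(n,"spine",rect(P,blob(g&(abs(z-.05)<.004),*px["spine"])))
    print(n,"block",rect(P,blob((abs(z-.06)<.004)&(H<30)&(S<150),*px["block"])))
    red=((H<6)|(H>174))&(S>150)
    print(n,"posttop",rect(P,blob(red&(abs(z-.145)<.004),*px["post"])))
    b=blob(red&(z>.1)&(z<.15),*px["post"]);print("   post side mean",P[b].mean(0),P[b][:,2].max())
    print(n,"jar",rect(P,blob((abs(z-.06)<.004)&(S<80),*px["jar"])))
    print(n,"drum",rect(P,blob((abs(z-.103)<.004),*px["drum"])))
    y=(H>22)&(H<32)&(S>150)&(abs(z)<.006); y&=(np.linalg.norm(P[...,:2]-P[blob(g&(abs(z-.05)<.004),*px["spine"])][:,:2].mean(0),axis=-1)<.12)
    print(n,"yellow",rect(P,y))
    print(n,"brush grey/any low", rect(P,blob((z>.012)&(z<.03),*({"scene":(262,225),"side":(385,380)}[n]))))
    print("bench z",np.median(z[abs(z)<.02]))
if __name__=="__main__":
    for n in("scene","side"): measure(n,dict(np.load(f"/tmp/{n}0.npz")))
E
python3 m.py
```

```text
scene spine (array([657.4, -56.8]), array([ 23.4, 148. ]), 101.63, 580)
scene block (array([488.9, -81.9]), array([121. ,  48.1]), 86.82, 772)
scene posttop (array([598.1, 126.1]), array([16.6, 16.1]), 1.77, 74)
   post side mean [0.60068587 0.12720694 0.12966432] 0.1487851122755375
scene jar (array([512. ,  64.7]), array([45.1, 45.5]), 143.42, 302)
scene drum (array([ 664.3, -217.4]), array([21.7, 14. ]), 67.28, 41)
scene yellow (array([648.4, -38.9]), array([172. , 128.6]), 33.59, 120)
scene brush grey/any low (array([ 511.7, -250.4]), array([175.1,  43.3]), 0.13, 733)
bench z 0.0025809763110405466
side spine (array([654.9, -60.5]), array([ 22.8, 145.2]), 100.69, 475)
side block (array([487.4, -81.2]), array([123.9,  47.7]), 86.41, 1461)
side posttop (array([594. , 122.1]), array([12.2, 15. ]), 145.93, 42)
   post side mean [0.59198042 0.12021706 0.12576283] 0.14764347358302252
side jar (array([510.1,  63.6]), array([45.4, 47.3]), 173.13, 337)
side drum (array([ 663.6, -215.4]), array([14.3, 13.8]), 30.3, 59)
side yellow (array([600.5, -69.8]), array([ 25.1, 134.6]), 96.77, 20)
side brush grey/any low (array([ 525.3, -252.8]), array([ 42.1, 200.5]), 178.58, 2248)
bench z 0.0013510955128878963
```

```bash
cat > p.py <<'E'
from h import *
from scipy.spatial.transform import Rotation as Ro
def plan(way,jaw,step=30.,start=None):
    """way: list of (x,y,z mm, tool-y heading deg); prints rows of tool-axis shifts (units 30mm) and turns (6deg)"""
    s=bot.state(); p=s["position"]*1000; R=s["ee_rot"]; rows=[]
    for x,y,z,a in way:
        T=np.array([x,y,z]); h=np.degrees(np.arctan2(R[1,1],R[0,1])); d=-((a-h+180)%360-180)
        n=int(max(np.ceil(np.linalg.norm(T-p)/step),np.ceil(abs(d)/5.9),1))
        for k in range(n,0,-1):
            h=np.degrees(np.arctan2(R[1,1],R[0,1])); d=-((a-h+180)%360-180)
            sh=np.round(R.T@((T-p)/k)/30,2); tu=round(d/k/6,2)
            p=p+R@sh*30; R=R@Ro.from_rotvec([0,0,np.radians(6*tu)]).as_matrix(); rows.append([[float(v) for v in sh],float(tu),jaw])
    print(len(rows),"end",p.round(1)); 
    for i in range(0,len(rows),20): print(str(rows[i:i+20]).replace(" ",""))
E
python3 - <<'E'
from p import *
plan([(420,260,250,40),(488,-82,150,-3.4),(488,-82,42,-3.4)],-1)
E
```

```text
32 end [488.  -81.9  41.9]
[[[-0.78,-0.56,0.01],0.41,-1],[[-0.8,-0.52,0.01],0.41,-1],[[-0.82,-0.49,0.01],0.41,-1],[[-0.84,-0.45,0.01],0.41,-1],[[-0.86,-0.42,0.01],0.41,-1],[[-0.88,-0.38,0.01],0.41,-1],[[-0.9,-0.34,0.02],0.41,-1],[[-0.91,-0.3,0.01],0.41,-1],[[-0.92,-0.26,0.02],0.41,-1],[[-0.93,-0.22,0.01],0.41,-1],[[-0.94,-0.18,0.02],0.41,-1],[[-0.95,-0.15,0.01],0.41,-1],[[-0.95,-0.1,0.02],0.41,-1],[[-0.96,-0.06,0.01],0.41,-1],[[-0.95,-0.03,0.02],0.41,-1],[[-0.78,-0.43,0.26],0.56,-1],[[-0.81,-0.38,0.26],0.56,-1],[[-0.83,-0.33,0.26],0.56,-1],[[-0.85,-0.29,0.26],0.56,-1],[[-0.86,-0.24,0.26],0.55,-1]]
[[[-0.87,-0.18,0.26],0.56,-1],[[-0.88,-0.13,0.26],0.55,-1],[[-0.89,-0.08,0.25],0.56,-1],[[-0.89,-0.03,0.26],0.55,-1],[[-0.9,0.02,0.25],0.56,-1],[[-0.89,0.07,0.26],0.55,-1],[[-0.89,0.12,0.25],0.56,-1],[[-0.88,0.18,0.26],0.55,-1],[[0.0,0.0,0.9],0.0,-1],[[0.0,0.0,0.9],0.0,-1],[[0.0,0.0,0.9],0.0,-1],[[0.01,0.0,0.9],0.0,-1]]
```

Request:
servo_tool --plan '[[[-0.78,-0.56,0.01],0.41,-1],[[-0.8,-0.52,0.01],0.41,-1],[[-0.82,-0.49,0.01],0.41,-1],[[-0.84,-0.45,0.01],0.41,-1],[[-0.86,-0.42,0.01],0.41,-1],[[-0.88,-0.38,0.01],0.41,-1],[[-0.9,-0.34,0.02],0.41,-1],[[-0.91,-0.3,0.01],0.41,-1],[[-0.92,-0.26,0.02],0.41,-1],[[-0.93,-0.22,0.01],0.41,-1],[[-0.94,-0.18,0.02],0.41,-1],[[-0.95,-0.15,0.01],0.41,-1],[[-0.95,-0.1,0.02],0.41,-1],[[-0.96,-0.06,0.01],0.41,-1],[[-0.95,-0.03,0.02],0.41,-1],[[-0.78,-0.43,0.26],0.56,-1],[[-0.81,-0.38,0.26],0.56,-1],[[-0.83,-0.33,0.26],0.56,-1],[[-0.85,-0.29,0.26],0.56,-1],[[-0.86,-0.24,0.26],0.55,-1]]'

```text
time: 2.6
position: [0.446, 0.1281, 0.2108]
ee_rot: [[-0.393, 0.92, -0.001], [0.92, 0.393, -0.0], [0.0, -0.001, -1.0]]
contact_force: [0.1, -0.4, -0.9]
grip_width: 0.0856
grip_force: 0.0
```

Request:
servo_tool --plan '[[[-0.87,-0.18,0.26],0.56,-1],[[-0.88,-0.13,0.26],0.55,-1],[[-0.89,-0.08,0.25],0.56,-1],[[-0.89,-0.03,0.26],0.55,-1],[[-0.9,0.02,0.25],0.56,-1],[[-0.89,0.07,0.26],0.55,-1],[[-0.89,0.12,0.25],0.56,-1],[[-0.88,0.18,0.26],0.55,-1],[[0,0,0],0,-1],[[0,0,0],0,-1]]'

```text
time: 3.85
position: [0.4877, -0.0809, 0.1497]
ee_rot: [[0.059, 0.998, -0.001], [0.998, -0.059, 0.001], [0.001, -0.001, -1.0]]
contact_force: [-0.1, 0.3, 0.0]
grip_width: 0.0853
grip_force: 0.0
```

Run:
```python
from p import *
c=bot.camera("wrist"); cv2.imwrite("pics/w1.png",c["img"])
plan([(488,-82,150,-3.4),(488,-82,42,-3.4)],-1)
```

```text
5 end [488.  -82.1  42.1]
[[[-0.04,0.01,-0.01],0.01,-1],[[-0.0,0.0,0.9],-0.0,-1],[[-0.0,0.0,0.9],-0.0,-1],[[-0.0,0.0,0.9],-0.0,-1],[[-0.01,0.0,0.9],-0.0,-1]]
```

View pics/w1.png

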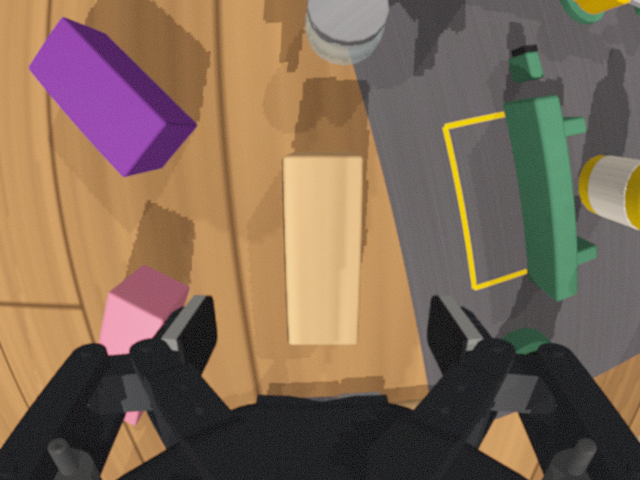

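The wrist view shows the block top at about (323,250), centred between the pads. The pink look-alike at (140,300) may be close to the left finger, so I check its clearance.

Run:
```python
from m import *
for n in("scene","side"):
    c=dict(np.load(f"/tmp/{n}0.npz")); P=pts(c); H,S,V=cv2.split(cv2.cvtColor(c["img"],cv2.COLOR_BGR2HSV))
    m=(H>150)&(H<176)&(S>60)&(P[...,2]>.01)&(P[...,0]<.6)&(P[...,1]<.05)&(P[...,1]>-.3)
    r=cv2.minAreaRect(P[m][:,:2].astype(np.float32)*1000); print(n,r,cv2.boxPoints(r).round(),P[m][:,2].max())
```

```text
scene ((341.03656005859375, -93.9049072265625), (261.8674011230469, 82.85636138916016), 82.8731460571289) [[ 284. -219.]
 [ 366. -229.]
 [ 398.   31.]
 [ 316.   41.]] 0.06609770658795297
side ((281.86212158203125, -47.26629638671875), (249.85012817382812, 277.31884765625), 52.44655227661133) [[  96.  -62.]
 [ 316. -231.]
 [ 468.  -33.]
 [ 248.  136.]] 0.2532546393071465
```

Request:
servo_tool --plan '[[[-0.04,0,0],0,-1],[[0,0,0.9],0,-1],[[0,0,0.9],0,-1],[[0,0,0.9],0,-1],[[0,0,0.9],0,-1],[[0,0,0],0,-1],[[0,0,0],0,-0.6],[[0,0,0],0,1],[[0,0,0],0,1],[[0,0,0],0,1],[[0,0,0],0,1],[[0,0,0],0,1],[[0,0,0],0,1]]'

```text
time: 5.52
position: [0.489, -0.0828, 0.0431]
ee_rot: [[0.059, 0.998, 0.002], [0.998, -0.059, -0.001], [-0.001, 0.002, -1.0]]
contact_force: [-1.3, 0.5, 5.1]
grip_width: 0.0445
grip_force: 62.4
```

Run:
```python
from p import *
s=bot.state(); z=s["position"][2]*1000
plan([(590,-73,z,11.7)],1,step=12)
```

```text
9 end [590. -73.  43.]
[[[0.06,0.37,0.0],-0.28,1],[[0.05,0.37,0.0],-0.28,1],[[0.04,0.37,0.0],-0.28,1],[[0.02,0.38,0.0],-0.28,1],[[0.01,0.38,0.0],-0.28,1],[[0.0,0.38,0.0],-0.28,1],[[-0.01,0.37,0.0],-0.28,1],[[-0.01,0.38,0.0],-0.28,1],[[-0.03,0.37,0.01],-0.27,1]]
```

Request:
servo_tool --plan '[[[0.06,0.37,0],-0.28,1],[[0.05,0.37,0],-0.28,1],[[0.04,0.37,0],-0.28,1],[[0.02,0.38,0],-0.28,1],[[0.01,0.38,0],-0.28,1],[[0,0.38,0],-0.28,1],[[-0.01,0.37,0],-0.28,1],[[-0.01,0.38,0],-0.28,1],[[-0.03,0.37,0],-0.27,1],[[0,0,0],0,1],[[0,0,0],0,1]]'

```text
time: 6.9
position: [0.5867, -0.0727, 0.0432]
ee_rot: [[-0.204, 0.979, -0.004], [0.979, 0.204, -0.0], [0.001, -0.004, -1.0]]
contact_force: [-10.3, -0.9, 15.1]
grip_width: 0.0445
grip_force: 63.6
```

Run:
```python
from h import *
c=bot.camera("wrist"); cv2.imwrite("pics/w2.png",c["img"]);np.savez("/tmp/w2.npz",**c)
```

```text
(no output)
```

View pics/w2.png

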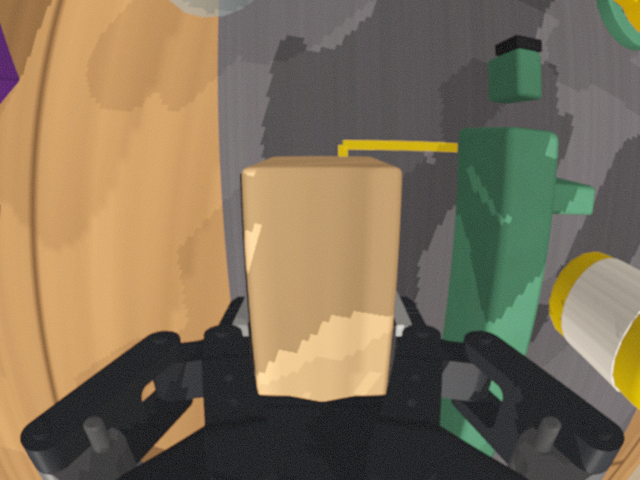

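The wrist view shows the block parallel to the spine. Its left top edge is at row ~168, the left yellow strip is at (400,146), and the spine's left top end is at (500,129). Casting rays gives the sideways error.

```bash
cat > w.py <<'E'
from h import *
def ray(c,u,v,z):
    d=np.array([u-c["cx"],v-c["cy"]]); r=np.hypot(*d); th=r/f(c); v3=np.r_[d/r*np.sin(th),np.cos(th)]
    C=-c["R"].T@c["t"]; D=c["R"].T@v3; return (C+D*(z-C[2])/D[2])*1000
O=np.array([601,-70.7]); a=np.radians(11.7)
def loc(p): d=p[:2]-O; return np.array([d[0]*np.cos(a)+d[1]*np.sin(a),-d[0]*np.sin(a)+d[1]*np.cos(a)]).round(1)
E
python3 - <<'E'
from w import *
c=dict(np.load("/tmp/w2.npz"))
im=c["img"]; hsv=cv2.cvtColor(im,cv2.COLOR_BGR2HSV)
print("block column 320 rows 150-185 V", [tuple(map(int,hsv[r,320])) for r in range(150,182,3)])
for n,u,v,z in [("blk topL",320,168,.06),("blk L corner f",243,172,.06),("blk corner r",401,172,.06),("yel",400,146,0),("yel nearspine",450,147,0),("spineL front",460,130,.05),("spineL back",557,134,.05),("spine front mid",452,250,.05),("blk rear edge mid",396,300,.06),("blk front low",257,397,.06),("blk rear low",388,393,.06)]:
    p=ray(c,u,v,z); print(n,p.round(1),loc(p))
E
```

```text
block column 320 rows 150-185 V [(0, 9, 89), (128, 12, 88), (16, 93, 137), (16, 125, 155), (16, 113, 160), (17, 113, 156), (17, 114, 185), (16, 111, 193), (17, 108, 193), (17, 104, 193), (17, 107, 193)]
blk topL [573.4 -13.8  60. ] [-15.5  61.3]
blk L corner f [552.7 -19.   60. ] [-36.8  60.5]
blk corner r [595.4 -10.1  60. ] [ 6.8 60.5]
yel [605.9  -1.6   0. ] [18.8 66.7]
yel nearspine [628.5   3.7   0. ] [42.  67.3]
spineL front [613.1   6.8  50. ] [27.6 73.5]
spineL back [649.1  16.5  50. ] [64.8 75.6]
spine front mid [620.8 -31.   50. ] [27.5 34.8]
blk rear edge mid [603.9 -47.6  60. ] [ 7.5 22.1]
blk front low [567.4 -94.1  60. ] [-37.7 -16.1]
blk rear low [611.6 -82.9  60. ] [  7.9 -14.1]
```

Request:
servo_tool --plan '[[[0,0,0],0,0.1],[[0,0,0],0,-0.3],[[0,0,0],0,-0.6],[[0,0,0],0,-0.6],[[0,0,0],0,-0.6],[[0,0,-0.5],0,-0.6],[[0,0,-0.8],0,-0.6],[[0,0,-0.9],0,-0.6],[[0,0,-0.9],0,-0.6]]'

```text
time: 8.07
position: [0.5893, -0.0728, 0.1366]
ee_rot: [[-0.202, 0.979, 0.001], [0.979, 0.202, -0.0], [-0.0, 0.001, -1.0]]
contact_force: [0.3, -0.1, -0.4]
grip_width: 0.0681
grip_force: 0.0
```

Run:
```python
from p import *
plan([(537,-83.4,140,-78.3),(537,-83.4,32,-78.3)],-1)
```

```text
20 end [537.1 -83.3  31.9]
[[[0.0,-0.11,-0.01],0.94,-1],[[-0.01,-0.11,-0.01],0.94,-1],[[-0.02,-0.11,-0.01],0.94,-1],[[-0.03,-0.11,-0.01],0.94,-1],[[-0.04,-0.1,-0.01],0.94,-1],[[-0.05,-0.1,-0.01],0.94,-1],[[-0.06,-0.09,-0.01],0.94,-1],[[-0.07,-0.09,-0.0],0.94,-1],[[-0.08,-0.08,-0.01],0.93,-1],[[-0.09,-0.07,-0.0],0.94,-1],[[-0.09,-0.06,-0.01],0.93,-1],[[-0.1,-0.05,-0.0],0.94,-1],[[-0.1,-0.04,-0.01],0.93,-1],[[-0.11,-0.03,-0.0],0.94,-1],[[-0.11,-0.02,-0.01],0.93,-1],[[-0.11,-0.02,-0.0],0.94,-1],[[-0.0,0.0,0.9],-0.0,-1],[[-0.0,0.0,0.9],-0.0,-1],[[-0.0,0.0,0.9],-0.0,-1],[[-0.0,0.0,0.9],-0.0,-1]]
```

Request:
servo_tool --plan '[[[0,-0.11,-0.01],0.94,-1],[[-0.01,-0.11,-0.01],0.94,-1],[[-0.02,-0.11,-0.01],0.94,-1],[[-0.03,-0.11,-0.01],0.94,-1],[[-0.04,-0.1,-0.01],0.94,-1],[[-0.05,-0.1,-0.01],0.94,-1],[[-0.06,-0.09,-0.01],0.94,-1],[[-0.07,-0.09,0],0.94,-1],[[-0.08,-0.08,-0.01],0.93,-1],[[-0.09,-0.07,0],0.94,-1],[[-0.09,-0.06,-0.01],0.93,-1],[[-0.1,-0.05,0],0.94,-1],[[-0.1,-0.04,-0.01],0.93,-1],[[-0.11,-0.03,0],0.94,-1],[[-0.11,-0.02,-0.01],0.93,-1],[[-0.11,-0.02,0],0.94,-1],[[0,0,0],0,-1]]'

```text
time: 10.2
position: [0.5369, -0.0833, 0.139]
ee_rot: [[0.979, 0.203, 0.001], [0.203, -0.979, -0.0], [0.001, 0.0, -1.0]]
contact_force: [0.1, -0.4, -1.0]
grip_width: 0.085
grip_force: 0.0
```

Request:
servo_tool --plan '[[[0,0,0.9],0,-1],[[0,0,0.9],0,-1],[[0,0,0.9],0,-1],[[0,0,0.9],0,-1],[[0,0,0],0,-1],[[0,0,0],0,-1]]'

```text
time: 10.95
position: [0.5375, -0.0834, 0.031]
ee_rot: [[0.979, 0.203, 0.001], [0.203, -0.979, -0.0], [0.001, 0.001, -1.0]]
contact_force: [-0.7, 0.2, 0.4]
grip_width: 0.0858
grip_force: 0.0
```

Run:
```python
from w import *
c=bot.camera("wrist"); cv2.imwrite("pics/w3.png",c["img"]);np.savez("/tmp/w3.npz",**c)
print(loc(bot.state()["position"]*1000))
```

```text
[-64.5   0.3]
```

View pics/w3.png

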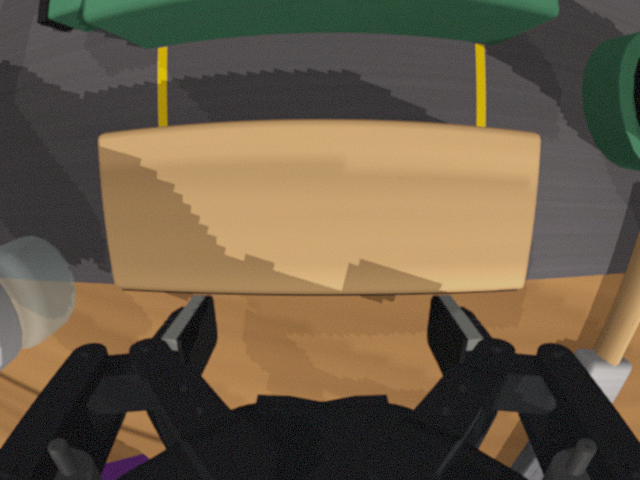

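The wrist view shows the block (columns 100–540, middle 320) centred on the yellow strips (163 and 481, middle 322), with the fork squarely in front of it. I push now.

Request:
servo_tool --plan '[[[0.3,0,0],0,-1],[[0.2,0,0],0,-1],[[0.15,0,0],0,-1],[[0.15,0,0],0,-1],[[0.15,0,0],0,-1],[[0.15,0,0],0,-1],[[0.15,0,0],0,-1],[[0.15,0,0],0,-1],[[0.1,0,0],0,-1],[[0.1,0,0],0,-1],[[0,0,0],0,-1],[[0,0,0],0,-1]]'

```text
time: 12.5
position: [0.581, -0.0733, 0.0305]
ee_rot: [[0.979, 0.203, -0.005], [0.203, -0.979, 0.0], [-0.005, -0.001, -1.0]]
contact_force: [-10.0, -1.2, 11.8]
grip_width: 0.0854
grip_force: 0.3
```

Run:
```python
from w import *
c=bot.camera("wrist"); cv2.imwrite("pics/w4.png",c["img"]);np.savez("/tmp/w4.npz",**c)
print(loc(bot.state()["position"]*1000))
```

```text
[-20.2   1.5]
```

View pics/w4.png

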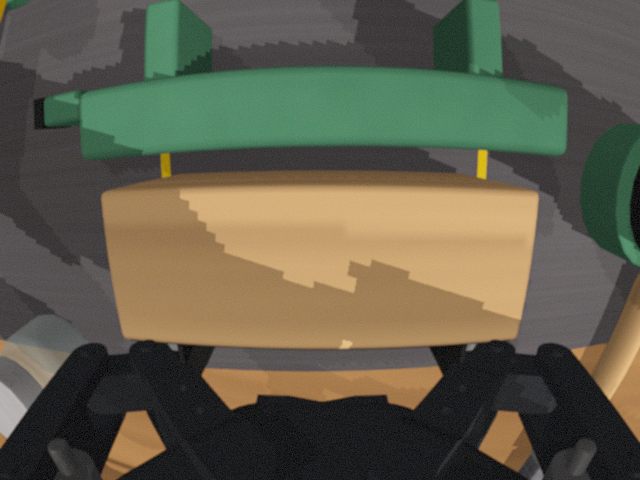

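The wrist view shows the block parallel to the spine with a gap of about 9 mm. Block middle is column 321 and strips' middle is 324. I continue gently.

Request:
servo_tool --plan '[[[0.1,0,0],0,-1],[[0.1,0,0],0,-1],[[0.07,0,0],0,-1],[[0.05,0,0],0,-1],[[0,0,0],0,-1],[[0,0,0],0,-1]]'

```text
time: 13.3
position: [0.5895, -0.0716, 0.0305]
ee_rot: [[0.979, 0.203, -0.007], [0.203, -0.979, -0.0], [-0.007, -0.001, -1.0]]
contact_force: [-13.1, -3.9, 14.1]
grip_width: 0.0855
grip_force: 0.6
```

Run:
```python
from w import *
s=bot.state();print(loc(s["position"]*1000),s["contact_force"],s["ft_torque"])
```

```text
[-11.4   1.4] [-13.12667734  -3.88466531  14.10119428] [-0.45328326  1.26008868  0.00566894]
```

Request:
servo_tool --plan '[[[0.05,0,0],0,-1],[[0.05,0,0],0,-1],[[0,0,0],0,-1],[[0,0,0],0,-1]]'

```text
time: 13.8
position: [0.5896, -0.0716, 0.0305]
ee_rot: [[0.979, 0.204, -0.012], [0.204, -0.979, -0.001], [-0.012, -0.002, -1.0]]
contact_force: [-20.1, -7.4, 21.2]
grip_width: 0.0856
grip_force: 0.0
```

Request:
servo_tool --plan '[[[-0.2,0,0],0,-1],[[-0.4,0,0],0,-1],[[-0.5,0,0],0,-1],[[-0.3,0,-0.5],0,-1],[[-0.3,0,-0.9],0,-1],[[0,0,-1],0,-1],[[0,0,-1],0,-1],[[0,0,-1],0,-1],[[0,0,-1],0,-1],[[0,0,-0.5],0,-1],[[0,0,0],0,-1]]'

```text
time: 15.18
position: [0.5468, -0.0815, 0.2083]
ee_rot: [[0.979, 0.202, 0.003], [0.202, -0.979, -0.001], [0.002, 0.001, -1.0]]
contact_force: [0.3, 0.8, -0.1]
grip_width: 0.0854
grip_force: 0.0
```

Run:
```python
from w import *
from m import measure
from p import plan
c=bot.camera("wrist"); s=bot.camera("side"); 
cv2.imwrite("pics/5.png",np.hstack([cv2.resize(c["img"],(400,300)),s["img"][150:450,200:600]]))
try: measure("side",s)
except Exception as e: print(e)
R=lambda x,y:(O+np.array([x*np.cos(a)-y*np.sin(a),x*np.sin(a)+y*np.cos(a)]))
p=R(35,192); print(p); plan([(*p,210,-78.3),(*p,129,-78.3)],-1)
```

```text
side spine (array([ 65., -45.]), array([61.7, 17.9]), 27.75, 257)
side block (array([620.8, -64.5]), array([ 50.4, 120.9]), 103.01, 1111)
side posttop (array([593.5, 122.2]), array([12.7, 15.9]), 115.8, 41)
   post side mean [0.59178828 0.1201652  0.12551872] 0.1475523880556853
side jar (array([510.2,  63.3]), array([45.5, 45.7]), 115.14, 347)
side drum (array([ 665.1, -215.1]), array([14.2, 14.7]), 140.57, 62)
side yellow (array([0., 0.]), array([0., 0.]), 0.0, 0)
side brush grey/any low (array([ 525.4, -251.9]), array([200.1,  43.1]), 0.54, 2246)
bench z 0.0013431036493725386
[596.33763766 124.40833498]
11 end [596.5 124.5 129. ]
[[[0.38,-0.8,-0.02],-0.0,-1],[[0.38,-0.8,-0.01],-0.0,-1],[[0.38,-0.79,-0.02],-0.0,-1],[[0.38,-0.8,-0.01],-0.0,-1],[[0.38,-0.79,-0.02],-0.0,-1],[[0.38,-0.8,-0.01],-0.0,-1],[[0.38,-0.79,-0.02],-0.0,-1],[[0.38,-0.8,-0.01],-0.01,-1],[[0.0,0.0,0.9],0.0,-1],[[0.0,0.0,0.9],0.0,-1],[[0.01,0.0,0.9],0.0,-1]]
```

View pics/5.png

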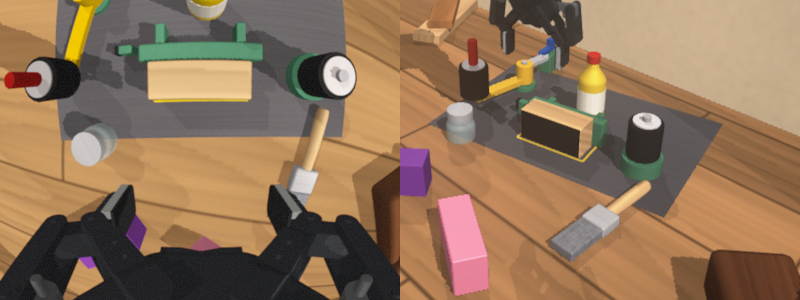

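The picture shows the block flat against the spine and between the yellow strips, with brush, jar and glue unmoved. Next is the post.

Request:
servo_tool --plan '[[[0.38,-0.8,-0.02],0,-1],[[0.38,-0.8,-0.01],0,-1],[[0.38,-0.79,-0.02],0,-1],[[0.38,-0.8,-0.01],0,-1],[[0.38,-0.79,-0.02],0,-1],[[0.38,-0.8,-0.01],0,-1],[[0.38,-0.79,-0.02],0,-1],[[0.38,-0.8,-0.01],0,-1],[[0,0,0],0,-1],[[0,0,0.9],0,-1],[[0,0,0.9],0,-1],[[0,0,0.9],0,-1],[[0,0,0],0,-1]]'

```text
time: 16.9
position: [0.5942, 0.1232, 0.1268]
ee_rot: [[0.979, 0.202, -0.007], [0.202, -0.979, -0.001], [-0.007, -0.0, -1.0]]
contact_force: [-0.9, -0.3, 0.0]
grip_width: 0.0852
grip_force: 0.0
```

Run:
```python
from w import *
c=bot.camera("wrist"); s=bot.camera("side"); 
cv2.imwrite("pics/6.png",np.hstack([cv2.resize(c["img"],(400,300)),s["img"][50:350,120:520]]))
print(bot.state()["position"],loc(bot.state()["position"]*1000))
```

```text
[0.59662719 0.12366922 0.12955377] [ 35.1 191.2]
```

View pics/6.png

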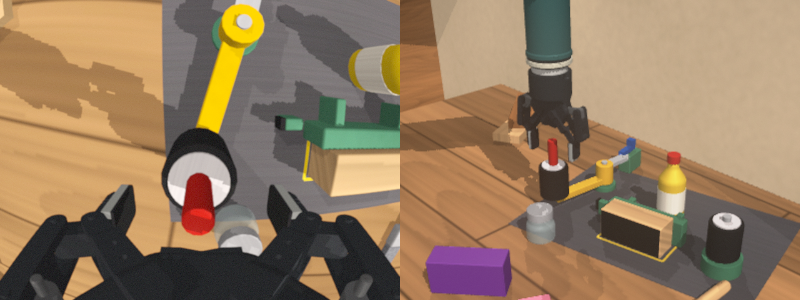

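The wrist view (left) shows the red post at (200,218) between the open pads, and the fingers clear the drum. I close on it and follow the arc.

Request:
servo_tool --plan '[[[0,0,0],0,0],[[0,0,0],0,1],[[0,0,0],0,1],[[0,0,0],0,1],[[0,0,0],0,1],[[0,0,0],0,1],[[0,0,0],0,1],[[0,0,0],0,1],[[0,0,0],0,1]]'

```text
time: 18.12
position: [0.597, 0.125, 0.1303]
ee_rot: [[0.979, 0.202, 0.0], [0.202, -0.979, 0.001], [0.001, -0.001, -1.0]]
contact_force: [-2.8, 4.1, 5.5]
grip_width: 0.0167
grip_force: 58.5
```

Request:
servo_tool --plan '[[[-0.05,0.21,0],0,1],[[-0.05,0.21,0],0,1],[[-0.05,0.21,0],0,1],[[-0.01,0.21,0],0,1],[[-0.02,0.22,0],0,1],[[-0.01,0.22,0],0,1],[[0.02,0.21,0],0,1],[[0.02,0.21,0],0,1],[[0.02,0.21,0],0,1],[[0.05,0.21,0],0,1],[[0,0,0],0,1],[[0,0,0],0,1]]'

```text
time: 19.62
position: [0.6032, 0.0632, 0.1301]
ee_rot: [[0.979, 0.203, -0.008], [0.203, -0.979, 0.002], [-0.007, -0.004, -1.0]]
contact_force: [-12.6, 6.7, 16.3]
grip_width: 0.0165
grip_force: 59.9
```

Run:
```python
from w import *
print(loc(bot.state()["position"]*1000))
```

```text
[ 29.3 130.7]
```

Request:
servo_tool --plan '[[[0.06,0.2,0],0,1],[[0.06,0.2,0],0,1],[[0.04,0.1,0],0,1],[[0,0,0],0,1],[[0,0,0],0,1]]'

```text
time: 20.25
position: [0.6103, 0.0499, 0.13]
ee_rot: [[0.979, 0.202, -0.009], [0.202, -0.979, 0.003], [-0.008, -0.005, -1.0]]
contact_force: [-13.2, 7.9, 15.7]
grip_width: 0.0166
grip_force: 60.2
```

Request:
servo_tool --plan '[[[0,0.06,0],0,1],[[0,0.06,0],0,1],[[0,0,0],0,1],[[0,0,0],0,1]]'

```text
time: 20.75
position: [0.6104, 0.0494, 0.1299]
ee_rot: [[0.979, 0.202, -0.01], [0.202, -0.979, 0.007], [-0.008, -0.009, -1.0]]
contact_force: [-13.1, 20.0, 17.6]
grip_width: 0.0167
grip_force: 60.9
```

Run:
```python
from w import *
s=bot.state();print(loc(s["position"]*1000),s["contact_force"])
```

```text
[ 33.6 115.7] [-13.09375704  19.98754899  17.60729063]
```

Run:
```python
from w import *
c=bot.camera("scene"); s=bot.camera("side"); 
cv2.imwrite("pics/7.png",np.hstack([c["img"][190:490,190:590][:290],s["img"][140:430,200:600]]))
```

```text
(no output)
```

View pics/7.png

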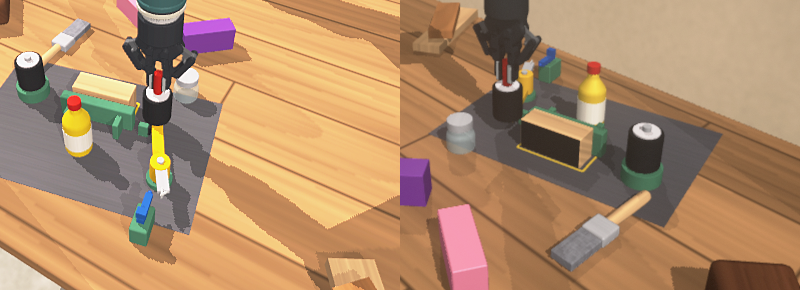

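The arm is swung fully back with the post still gripped. The block sits on its spot and the bystanders are where they were, so I hand in.

```bash
python3 -c "
from rig import bot
print(bot.job_done())"
```

```text
the job is handed in; nothing more can be done
None
```

The job is handed in: the block is slid flat against the spine on its spot, the tensioner is held on its stop with the post still pinched, and the brush, jar and glue look unmoved; it took about 21 s, and no verdict was returned.

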